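# Wedge the rocking mortar stand

### The arm

A 7-joint arm with a two-finger parallel gripper is mounted at the origin on the work surface. World frame = base frame: x ahead of the robot, y to its left, z up, the work surface at z = 0. Lengths are in m, angles in rad, forces in N, time in s.
With the tool pointing down it reaches from about 0.425 to 0.825 m from the base axis. Payload 3.6 kg.
Tool frame: the origin (TCP) lies midway between the tips of the shut fingers; the grasp point (between the pads) lies pinch_z behind it (pinch_z is the distance from the TCP to the grasp point, in m); z points along the fingers, y is the line along which they close (so a half turn about z gives the same grasp; the last joint's range is limited). The gripper opens to 85 mm and grips with 20 to 120 N. Pads are 22 mm wide; open, the fingers measure 114 mm over their backs; the gripper's body (76 mm by 85 mm) begins 54 mm behind the grasp point. The pads swing forward as they close: fully open they stand 13 mm farther back than shut.
Start: joints at [-1.244, 0.615, -0.013, 1.423, 0.008, 1.103, -0.04], TCP at [0.225, 0.61, 0.231] pointing down, gripper open.
Joint ranges: [-3.12, 3.12], [-0.3, 2.06], [-1.34, 1.32], [0.26, 2.42], [-1.36, 4.5], [0.01, 1.98], [-2.84, 2.84]. Speed limits (rad/s): [2.79, 2.79, 3.14, 3.14, 3.14, 3.14, 3.14].

### API

Orientations are given as [roll, pitch, yaw] about the fixed x, y, z axes, in that order (R = Rz(yaw) Ry(pitch) Rx(roll)).
In Python, from workcell import * gives the robot as it stands. Calls block until the motion is done:
- move_pose(position, orientation): joint-space move of the TCP to a pose.
- movel(position, rotation=None, feed=0.15, max_force=None): straight line of the TCP; rotation=None keeps the orientation; feed is the mean speed in m/s. With max_force (N) it stops when the force on the tool has changed by that much, and returns True; else False.
- set_joints(angles): joint-space move.
- gripper_to(opening, effort=None): finger opening in m; effort is the grip in N (None keeps the last); returns when the fingers have stopped.
- dwell(seconds).
- ik(position, orientation): joint angles nearest the present ones, or None.
- get_obs(): the state.
- grab_frame(name): name is "scene" or "top" or "wrist"; returns the picture (420x560x3 uint8, red, green, blue); there is no depth.
- calibration(name): a dict with "fov_y" (degrees; the focal length in pixels is half the picture's height over the tangent of half this angle, whatever the lens; pixels are square), "cx", "cy" (the principal point, pixels), "dist" ([k1, k2, p1, p2, k3] as OpenCV has them; the pictures are not rectified), "extrinsics" (4x4, takes a point from camera to world coordinates). Camera axes: x right, y up, looking along -z (the intrinsics and any distortion apply to the point x, -y, -z); pixel columns grow to the right and rows downward; lengths in m; the calibration is good to about 2 mm. A picture is of the moment at which its call begins: read the wrist's pose just before it. calibration takes no time and is no camera call; for the wrist camera it gives the pose at the moment of the call.
A pose or a line that the arm cannot do raises MotionError and nothing moves.
- job_done(): hands the job in; it is judged then, once.
The state is a dict: "time_s": time; "joint_positions": joint angles; "joint_vel": joint speeds; "tau": joint torques, N m; "tool_pos": TCP position; "eef_rot": TCP orientation; "wrist_force": force on the tool from outside, world axes, zero at the start; "torque": the same for the moment, N m; "opening": finger opening in m; "grip_force": force on a finger pad.
Only numpy, scipy, OpenCV 4.12 (cv2) and the standard library are available. Lean on these libraries where they do the work, as an engineer would, in place of code of your own. Each camera call takes 0.05 s, during which the arm holds its last target. There are 200 camera calls.

### The job

The wooden stand under the stone mortar rocks because one foot is worn short. Without picking anything up, push the orange wedge along the bench, thin end first, under the worn foot until it just fills the gap, then press down firmly on the stand's corner above that foot for about a second to prove that it no longer rocks (push the wedge in further if it does), and let go. Leave the stand standing level where it is, with the mortar on it, and do not disturb the other things on the bench.

Things in the scene. Friction and masses are not known exactly. Their poses are not given: they have to be found in the camera images.
- stand: square board 220 x 220 x 20 mm, top 65 mm above the bench, level, 1.1 kg, loose, on four dark feet tapering to 20 mm diameter, under its corners, 125 mm from the centre (board corners: 155 mm). Origin: at bench height under its centre; z up, x from the centre to the worn foot. The worn foot is the one on the robot's right that the wedge's thin end roughly faces; the other three stand on the bench
- corner (a point): point on the board's top face, 65 mm above the bench, 120 mm from the stand's centre, above the worn foot: press here, straight down, with 10 to 15 N. Unwedged, the corner dips at 2 to 5.5 N until the worn foot meets the bench, and comes back up when let go; a press under 7 N proves nothing
- foot (a point): point at bench height below the centre of the worn foot, 125 mm from the stand's centre. The foot's flat underside (20 mm diameter) hangs 6 to 12 mm clear of the bench; how much is not known
- wedge: orange wedge, 110 g, loose, 120 mm long, 50 mm wide, flat underneath; the top slopes evenly from 4 mm thick at the tip to 26 mm at the blunt upright tail. Origin: centre of the underside; x from tip to tail (tip at x = -60 mm, tail face at +60 mm), z up. Starts flat on the bench, tip 45 to 90 mm outside the worn foot, up to 20 mm off to a side and turned up to 0.25 rad from the straight way in
- tip (a point): middle of the wedge's thin edge, 2 mm above its underside. When the wedge fills the gap this lies 10 to 45 mm inside the foot's outer edge and the push is felt to grow by 2.5 to 8 N; driven on, the wedge lifts the corner about 1 mm for each 5 mm
- mortar: round dark stone mortar, 160 mm diameter at the rim, 60 mm high, 1.6 kg, standing loose on the stand with its centre 6 to 14 mm from the stand's centre, away from the worn foot. Origin: centre of its underside
- pestle: wooden pestle, 152 mm high, 50 mm diameter at the foot, standing upright on the bench beyond the worn foot, away from the robot. Origin: centre of its foot. Leave alone
- spatula: steel spatula, 260 mm long, lying on the bench to the robot's right, nearer the robot than the wedge. Origin: at the middle of its length, on the bench. Leave alone
- bowl: white melamine bowl, 140 mm diameter, 50 mm high, on the bench to the robot's left. Origin: centre of its underside. Leave alone
- jar_a: glass jar with steel lid, 64 mm diameter, 85 mm high, on the clear turntable (230 mm diameter, 26 mm high) to the left of the stand. Origin: centre of its underside. Leave alone
- jar_b: second jar, like the first, on the same turntable. Leave alone
Things that resemble listed ones, but are neither listed nor needed, are in the scene too. There is more than one size of the wedge; the one meant has the size given above.

How it is judged:
By the outcome, as a careful person would: the job done as asked, in the order asked, and still so for the second after the job is handed in, with the robot touching nothing.
It also fails if it takes over 72 s, if anything falls off the work surface, if the arm or the gripper's body presses on something with over 40 N, if the wrist force passes 120 N, or if a joint passes its speed limit or range.

## Working session

There is one attempt and no reset: what is moved stays moved. The work goes in short steps, each a Python script; the robot and the scene stay as the last script left them, time stands still between calls to the robot, and variables do not carry over. Pictures are saved under pics/ and viewed, at most 10 in all, crops included, and the job is handed in when it is done.

```bash
mkdir -p pics; ls
python3 - <<'E'
from workcell import *
import cv2
o=get_obs();print({k:o[k] for k in("time_s","tool_pos","eef_rot","wrist_force","opening")})
for n in("scene","top"):
    c=calibration(n);print(n,c)
    cv2.imwrite(f"pics/{n}0.png",cv2.resize(grab_frame(n)[:,:,::-1],(800,600)))
E
```

```text
pics
{'time_s': 0.0, 'tool_pos': array([0.22492902, 0.60902251, 0.2301144 ]), 'eef_rot': array([-3.13899757e+00,  2.64058135e-05,  2.78784943e+00]), 'wrist_force': array([-0.50803004,  0.38529897,  0.26622437]), 'opening': 0.08548879288791486}
scene {'fov_y': 51.4254037169003, 'cx': 273.16977688320816, 'cy': 207.2294863882828, 'dist': array([-0.11191901,  0.        ,  0.        ,  0.        ,  0.        ]), 'extrinsics': array([[-0.57183405, -0.68912161,  0.44510362,  1.23131278],
       [ 0.82036718, -0.47910967,  0.3121724 ,  0.5425465 ],
       [-0.0018713 ,  0.54365921,  0.83930397,  1.32944765],
       [ 0.        ,  0.        ,  0.        ,  1.        ]])}
top {'fov_y': 43.11142212221008, 'cx': 276.67784239910446, 'cy': 212.3695246848133, 'dist': array([-0.09904654,  0.        ,  0.        ,  0.        ,  0.        ]), 'extrinsics': array([[-0.02445031,  0.98876721, -0.14745031,  0.32871287],
       [-0.99967494, -0.02311643,  0.01075344,  0.08968812],
       [ 0.00722412,  0.1476653 ,  0.98901101,  1.50254912],
       [ 0.        ,  0.        ,  0.        ,  1.        ]])}
```

View pics/scene0.png

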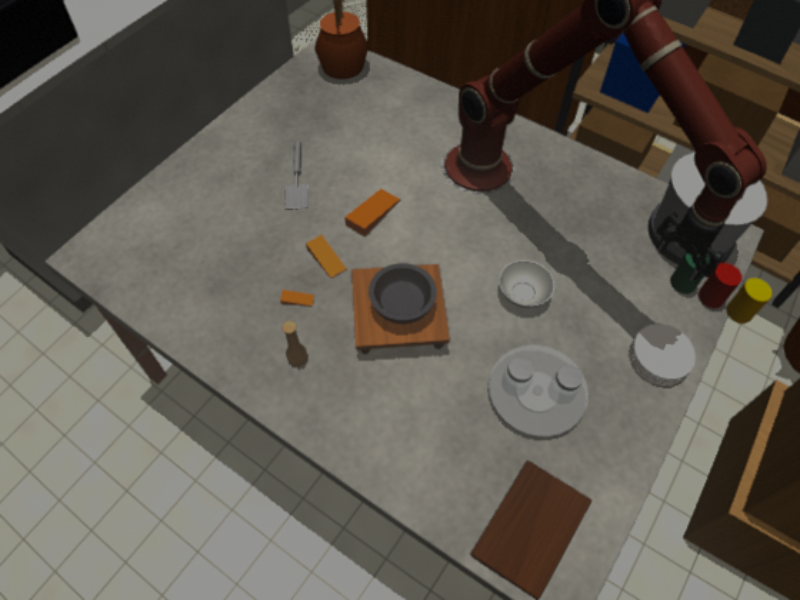

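View pics/top0.png

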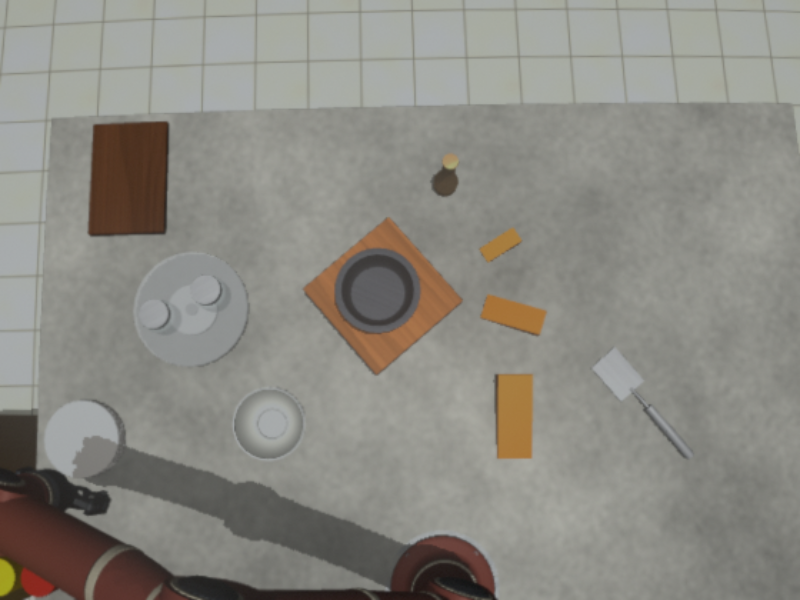

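The top view, scaled to 800 px, shows the stand's corners near (388,219), (461,299), (377,374) and (305,290). The matching wedge is the middle-sized orange one, at about (513,315), with its tip at left. The worn foot is under the right corner (461,299).

```bash
cat > h.py <<'E'
from workcell import *
import cv2, numpy as np
def ray(c,px):
    f=210/np.tan(np.radians(c["fov_y"])/2); K=np.array([[f,0,c["cx"]],[0,f,c["cy"]],[0,0,1.]])
    u=cv2.undistortPoints(np.array(px,float).reshape(-1,1,2),K,np.asarray(c["dist"],float)).reshape(-1,2)
    E=c["extrinsics"]; return E[:3,3], np.c_[u[:,0],-u[:,1],-np.ones(len(u))]@E[:3,:3].T
def world(c,px,z):
    o,d=ray(c,px); return o+d*((np.asarray(z,float)-o[2])/d[:,2])[:,None]
def oranges(im,lo=(8,150,60),hi=(20,255,255)):
    m=cv2.inRange(cv2.cvtColor(im,cv2.COLOR_RGB2HSV),lo,hi)
    return m,[c for c in cv2.findContours(m,cv2.RETR_EXTERNAL,cv2.CHAIN_APPROX_NONE)[0] if cv2.contourArea(c)>60]
E
python3 - <<'E'
from h import *
np.set_printoptions(precision=4,suppress=True)
im=grab_frame("top");c=calibration("top")
hsv=cv2.cvtColor(im,cv2.COLOR_RGB2HSV);print("hsv board",hsv[217,238*1],hsv[205,310],"wedge",hsv[221,360])
m,cs=oranges(im)
for k in cs:
    b=cv2.boxPoints(cv2.minAreaRect(k)); w=world(c,b,[.015]*4)
    print(b.round(1).tolist(), w[:,:2].tolist(), np.linalg.norm(w[1]-w[0]),np.linalg.norm(w[2]-w[1]))
s=world(c,np.array([[388,219],[461,299],[377,374],[305,290]])*.7,[.065]*4)
print("stand",s, s.mean(0),np.linalg.norm(s-s.mean(0),axis=1))
w=world(c,np.array([[488,296],[545,312],[540,334],[482,318]])*.7,[.004,.026,.026,.004]);print("wedge",w)
E
```

```text
hsv board [ 9 19 96] [ 13 140 158] wedge [ 16 168 167]
[[349.0, 263.0], [371.0, 263.0], [371.0, 319.0], [349.0, 319.0]] [[0.40246254604688114, -0.12543323322128944], [0.40078498498950066, -0.187432478616417], [0.2458382726982744, -0.18038622752303796], [0.2477432379718204, -0.11915671250459098]] 0.06202193676971467 0.1551068448016753
[[336.3999938964844, 221.8000030517578], [341.1000061035156, 205.89999389648438], [381.20001220703125, 217.60000610351562], [376.5, 233.5]] [[0.5196030261828717, -0.09476824537431619], [0.5646945064617657, -0.10981592104802448], [0.5284602846190237, -0.22276684684946602], [0.48355451849825704, -0.20719298497968974]] 0.04753602988179595 0.11862053140983557
[[336.0, 173.89999389648438], [358.29998779296875, 159.60000610351562], [363.79998779296875, 168.3000030517578], [341.6000061035156, 182.60000610351562]] [[0.6579713045406015, -0.09933947967165543], [0.6988051161676352, -0.16553746287164406], [0.6727884239028925, -0.1804327110333908], [0.6322057499840412, -0.11430182011918266]] 0.07777900199757033 0.029978937509497258
[[66.0, 112.0], [66.0, 88.0], [84.0, 88.0], [84.0, 112.0]] [[0.8656997876618713, 0.6902821038532831], [0.9411836780215064, 0.6942451746285071], [0.9388902630701008, 0.6389182904796011], [0.8636340218332648, 0.6354881960584898]] 0.0755878537451279 0.05537439716841884
stand [[ 0.7096  0.0841  0.065 ]
 [ 0.5486 -0.0522  0.065 ]
 [ 0.409   0.1118  0.065 ]
 [ 0.5731  0.2467  0.065 ]] [0.5601 0.0976 0.065 ] [0.1501 0.1503 0.1517 0.1496]
wedge [[ 0.5627 -0.1127  0.004 ]
 [ 0.5248 -0.2213  0.026 ]
 [ 0.4814 -0.2091  0.026 ]
 [ 0.5186 -0.0988  0.004 ]]
```

Run:
```python
from h import *
np.set_printoptions(precision=4,suppress=True)
for yaw in (1.236,-1.906):
    for p in ([.47,-.20,.25],[.49,-.225,.015],[.54,-.14,.015],[.55,-.02,.075]): print(yaw,p,ik(p,[np.pi,0,yaw]))
q=get_obs()["joint_positions"]
best=min((1.236,-1.906),key=lambda y:(lambda j:9 if j is None else abs(j[6]))(ik([.47,-.2,.25],[np.pi,0,y])))
print(best)
move_pose([.47,-.20,.25],[np.pi,0,best]); gripper_to(.03)
o=get_obs();c=calibration("wrist");im=grab_frame("wrist")
np.save("w1.npy",im);np.save("w1E.npy",c["extrinsics"]);print(o["time_s"],o["tool_pos"],c)
cv2.imwrite("pics/w1.png",cv2.resize(im[:,:,::-1],(800,600)))
```

```text
1.236 [0.47, -0.2, 0.25] [-0.2912  0.5484  1.0274  1.8122 -0.5285  1.0864  0.5943]
1.236 [0.49, -0.225, 0.015] [ 0.2676  0.7644  0.1906  1.9411 -0.298   0.463   0.3394]
1.236 [0.54, -0.14, 0.015] [ 0.0834  0.7821  0.2077  1.8884 -0.3069  0.5018  0.168 ]
1.236 [0.55, -0.02, 0.075] [-0.2314  0.6932  0.3588  1.8835 -0.3887  0.6336  0.0336]
-1.906 [0.47, -0.2, 0.25] [-0.3367  0.5973  1.1367  1.8132 -0.6     1.1284 -2.4688]
-1.906 [0.49, -0.225, 0.015] [ 0.6612  0.7937 -0.4263  1.9285  0.6015  0.548   2.6293]
-1.906 [0.54, -0.14, 0.015] [ 0.462   0.8043 -0.3943  1.8761  0.5401  0.5683  2.5195]
-1.906 [0.55, -0.02, 0.075] [ 0.2274  0.6914 -0.361   1.8686  0.3815  0.6496  2.4415]
1.236
3.6917 [ 0.47 -0.2   0.25] {'fov_y': 64.57028693602511, 'cx': 277.1176291296558, 'cy': 206.96616397784103, 'dist': array([-0.0812,  0.    ,  0.    ,  0.    ,  0.    ]), 'extrinsics': array([[ 0.9447,  0.3157,  0.0888,  0.4923],
       [-0.328 ,  0.9094,  0.2559, -0.1352],
       [ 0.    , -0.2709,  0.9626,  0.3919],
       [ 0.    ,  0.    ,  0.    ,  1.    ]])}
```

View pics/w1.png

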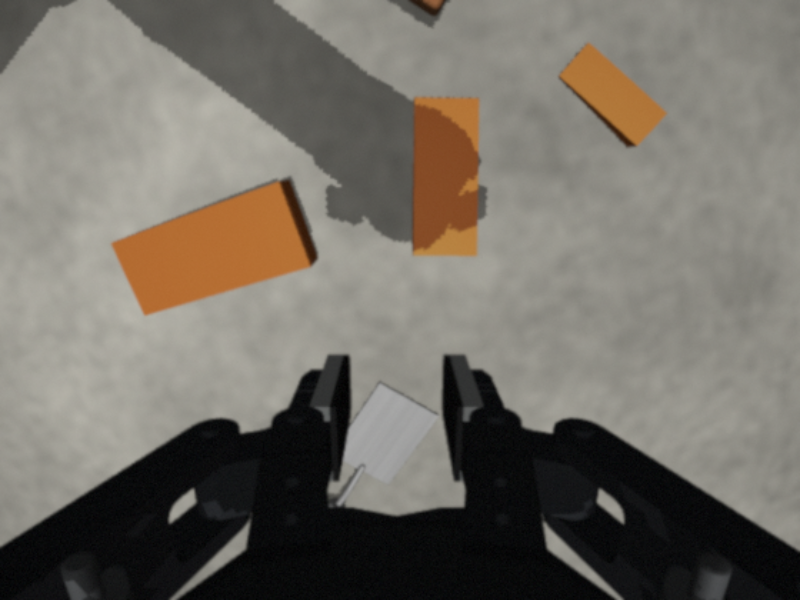

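The wrist view shows the wedge square to the gripper, with its tip edge at (414–479, 97) and its tail edge at (413–478, 255). The stand's corner is at about (433,12).

```bash
cat >> h.py <<'E'
Z=.007
def pusher(c,h,gap=0):   # TCP pose behind wedge centre c, heading angle h (world yaw of tail->tip)
    u=np.array([np.cos(h),np.sin(h)]); p=np.array(c)-u*(.071+gap); return [p[0],p[1],Z],[np.pi,0,h]
E
python3 - <<'E'
from h import *
np.set_printoptions(precision=4,suppress=True)
c=calibration("wrist"); c["extrinsics"]=np.load("w1E.npy")
w=world(c,np.array([[414,97],[479,97],[478,255],[413,255]])*.7,[.004,.004,.026,.026])
tip=w[:2].mean(0)[:2];tail=w[2:].mean(0)[:2]; u=tip-tail; L=np.linalg.norm(u);h=np.arctan2(u[1],u[0])
print(w,tip,tail,"L",L,"h",h); print("stand corner",world(c,[[433*.7,12*.7]],[.065]))
C=(tip+tail)/2; np.save("wedge.npy",[*C,h])
p,r=pusher(C,h,.035)
movel([p[0],p[1],.06],r,feed=.2); movel(p,r,feed=.1)
print(get_obs()["wrist_force"])
f0=get_obs()["wrist_force"]
p,r=pusher(C,h,0.006); print(movel(p,r,feed=.06,max_force=3)); 
o=get_obs();print(o["time_s"],o["tool_pos"],o["wrist_force"])
im=grab_frame("wrist");cv2.imwrite("pics/w2.png",cv2.resize(im[:,:,::-1],(800,600)))
E
```

```text
[[ 0.5218 -0.0929  0.004 ]
 [ 0.5693 -0.109   0.004 ]
 [ 0.5302 -0.2224  0.026 ]
 [ 0.482  -0.2057  0.026 ]] [ 0.5455 -0.101 ] [ 0.5061 -0.214 ] L 0.11972059800584028 h 1.2355219186908184
stand corner [[ 0.545  -0.0546  0.065 ]]
[0.3518 0.0433 0.5009]
False
6.2083 [ 0.5006 -0.2302  0.0071] [-0.38    0.0665  0.3378]
```

View pics/w2.png

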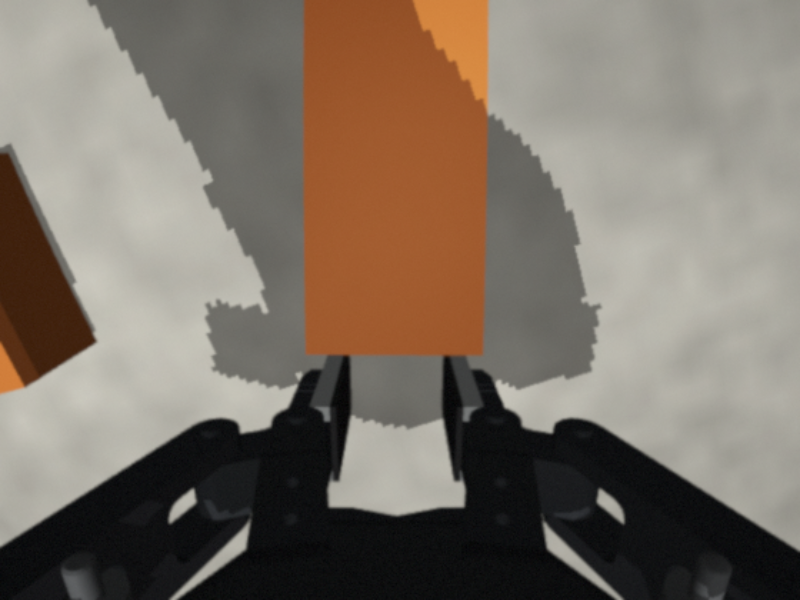

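The view shows the wedge tail edge at (305–485, 355), centred between the two fingers and square to them. Next I push 15 mm straight, then along a 55 mm arc that turns the wedge to the straight-in heading.

Run:
```python
from h import *
np.set_printoptions(precision=4,suppress=True)
x,y,h=np.load("wedge.npy"); C=np.array([x,y]); H=np.pi/2-.0855
d=lambda a:np.array([np.cos(a),np.sin(a)])
p,r=pusher(C+.015*d(h),h); print(movel(p,r,feed=.05,max_force=4), get_obs()["wrist_force"])
C=C+.015*d(h); n=5
for i in range(n):
    C=C+.055/n*d(h+(H-h)*(i+.5)/n); p,r=pusher(C,h+(H-h)*(i+1)/n)
    s=movel(p,r,feed=.04,max_force=3); o=get_obs(); print(s,o["tool_pos"],o["wrist_force"])
    if s: break
np.save("wedge2.npy",[*C,H]); print(o["time_s"],C)
im=grab_frame("wrist");cv2.imwrite("pics/w3.png",cv2.resize(im[:,:,::-1],(800,600)))
im=grab_frame("top")[110:300,190:410];cv2.imwrite("pics/t3.png",cv2.resize(im[:,:,::-1],None,fx=3,fy=3))
```

```text
False [0.2596 0.1335 1.4318]
False [ 0.5143 -0.2005  0.0069] [-0.1279  0.1713  0.2042]
False [ 0.5206 -0.1907  0.0069] [ 0.9281 -0.0464  0.7979]
False [ 0.5263 -0.1807  0.007 ] [-0.2788 -0.1841  0.5451]
False [ 0.5316 -0.1704  0.007 ] [ 0.1884 -0.3766  0.4131]
False [ 0.5363 -0.1598  0.007 ] [-0.2417 -0.1532 -1.106 ]
9.0333 [ 0.5422 -0.0897]
```

View pics/w3.png

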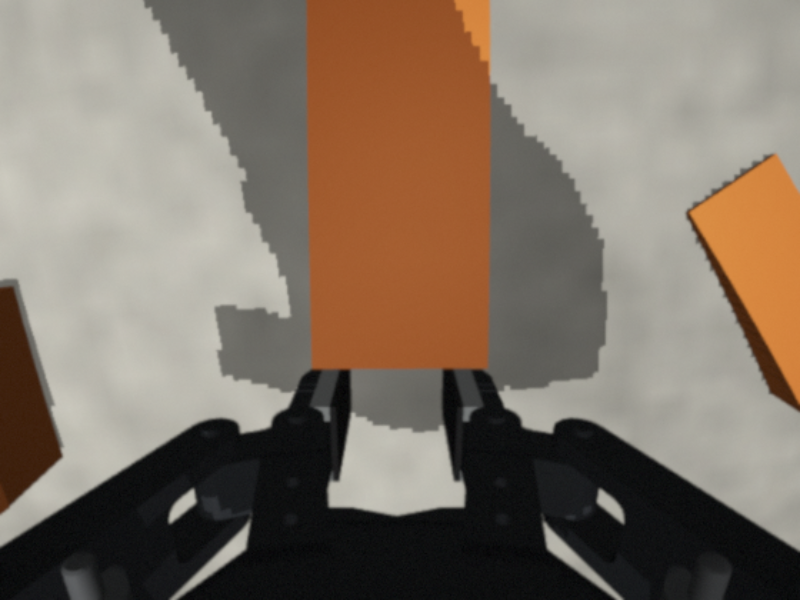

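View pics/t3.png

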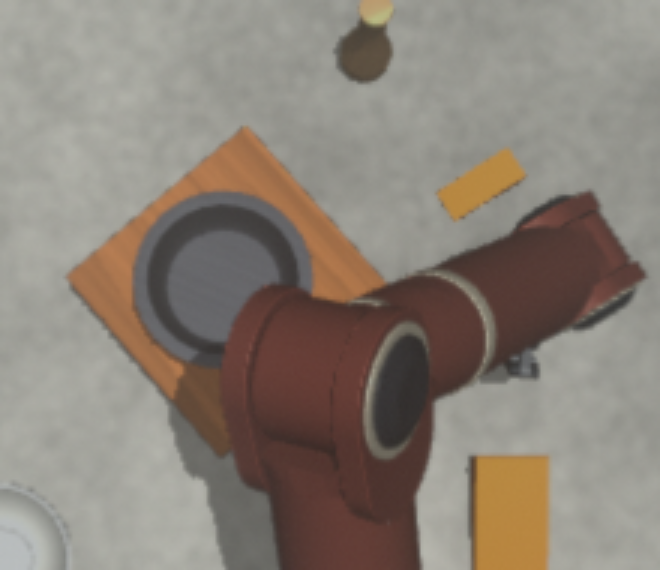

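The wrist view shows the tail at row 370, flush on both fingers with its sides straight. In the top view the arm hides the foot, and the stand has not moved. Now I push in small steps and watch the force.

```bash
cat >> h.py <<'E'
def force(n=6):
    a=[]
    for _ in range(n): a.append(get_obs()["wrist_force"]); dwell(.02)
    return np.mean(a,0)
E
python3 - <<'E'
from h import *
np.set_printoptions(precision=3,suppress=True)
x,y,H=np.load("wedge2.npy"); C=np.array([x,y]); u=np.array([np.cos(H),np.sin(H)])
f0=None
for i in range(1,24):
    p,r=pusher(C+.0025*i*u,H); s=movel(p,r,feed=.03,max_force=6); f=force()
    if f0 is None: f0=f
    print(i,s,"ax",round(float(-f[:2]@u),2),f,get_obs()["tool_pos"])
    if s or -(f-f0)[:2]@u>3: break
print(get_obs()["time_s"])
im=grab_frame("wrist");cv2.imwrite("pics/w4.png",cv2.resize(im[:,:,::-1],(800,600)))
im=grab_frame("scene")[150:290,160:330];cv2.imwrite("pics/s4.png",cv2.resize(im[:,:,::-1],None,fx=4,fy=4))
E
```

```text
1 False ax 0.33 [ 0.008 -0.328  0.112] [ 0.536 -0.158  0.007]
2 False ax 0.13 [ 0.222 -0.147  0.144] [ 0.537 -0.155  0.007]
3 False ax -0.37 [ 0.091  0.368 -0.051] [ 0.537 -0.153  0.007]
4 False ax 0.18 [ 0.042 -0.184 -0.087] [ 0.537 -0.15   0.007]
5 False ax -0.3 [-0.     0.306 -0.105] [ 0.537 -0.148  0.007]
6 False ax -0.01 [-0.023  0.012 -0.331] [ 0.537 -0.145  0.007]
7 False ax 0.08 [ 0.094 -0.086 -0.415] [ 0.538 -0.143  0.007]
8 False ax -0.17 [-0.438  0.206 -0.01 ] [ 0.538 -0.14   0.007]
9 False ax -0.05 [-0.114  0.058 -0.251] [ 0.538 -0.138  0.007]
10 False ax -0.13 [ 0.18   0.115 -0.401] [ 0.538 -0.135  0.007]
11 False ax 0.15 [-0.051 -0.147 -0.152] [ 0.539 -0.133  0.007]
12 False ax 0.06 [-0.048 -0.055  0.106] [ 0.539 -0.13   0.007]
13 False ax 0.03 [ 0.218 -0.052 -0.016] [ 0.539 -0.128  0.007]
14 False ax 2.45 [-0.163 -2.445 -0.621] [ 0.539 -0.126  0.007]
15 False ax 5.65 [-0.647 -5.617 -1.165] [ 0.539 -0.126  0.007]
14.3833
```

View pics/s4.png

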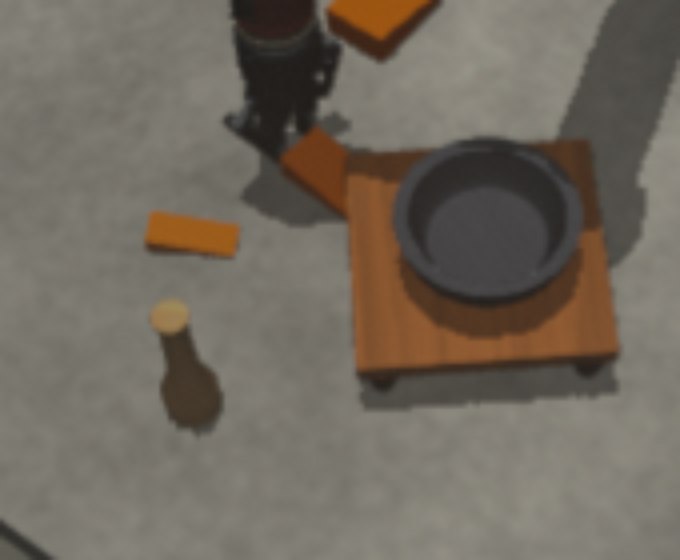

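The crop shows the wedge tail at (315,165) with its thin end under the right corner of the stand. The mortar is still in place. The push force rose by about 5.6 N and the wedge stopped, so the gap is filled. Next I back off and press the corner.

Run:
```python
from h import *
np.set_printoptions(precision=4,suppress=True)
H=np.load("wedge2.npy")[2]; u=np.array([np.cos(H),np.sin(H)])
t=get_obs()["tool_pos"]; b=t[:2]-.04*u
movel([*b,Z],feed=.06); movel([*b,.18],feed=.2); gripper_to(0.0)
k=np.array([.560,.0985])-.121*u; print("corner",k)
movel([*k,.18],feed=.15); movel([*k,.075],feed=.1)
f0=force(); print(movel([*k,.050],feed=.012,max_force=11))
zt=None
for i in range(5):
    f=force(5)-f0; o=get_obs(); print(o["time_s"],o["tool_pos"],f)
    dwell(.1)
```

```text
corner [ 0.5497 -0.0221]
True
20.3 [ 0.5497 -0.0221  0.0651] [-0.9131  0.1937  5.3234]
20.4833 [ 0.5497 -0.0221  0.0651] [-0.7067  0.601   4.8904]
20.6667 [ 0.5497 -0.022   0.0651] [-0.6469  0.2094  5.2676]
20.85 [ 0.5497 -0.022   0.0651] [-0.5506 -0.1268  5.1894]
21.0333 [ 0.5497 -0.0221  0.0651] [-0.2091  0.5894  5.4542]
```

Run:
```python
from h import *
np.set_printoptions(precision=4,suppress=True)
k=[.5497,-.0221]; z=.0645; f0z=0.0
for i in range(10):
    z-=.0005; movel([*k,z],feed=.02); f=force(4); o=get_obs(); print(round(o["time_s"],2),round(z,4),o["tool_pos"],f)
    if f[2]>11.3: break
t=o["time_s"]
while get_obs()["time_s"]<t+1.2: print(force(8)[2].round(2),get_obs()["tool_pos"][2].round(5))
movel([*k,.075],feed=.03); print(get_obs()["time_s"],force())
```

```text
21.45 0.064 [ 0.5497 -0.0221  0.0651] [-2.2534  1.0413  7.8424]
21.77 0.0635 [ 0.5497 -0.0221  0.065 ] [-2.6235  1.3656 10.855 ]
22.08 0.063 [ 0.5497 -0.0221  0.0649] [-3.433   1.5618 13.854 ]
13.52 0.06492
13.63 0.06492
13.66 0.06493
13.79 0.06491
13.44 0.06492
13.28 0.06492
13.37 0.06493
13.51 0.06494
13.92 0.06491
23.8333 [-0.0563  0.1962  0.0602]
```

The corner held about 13.5 N for over a second and moved only 0.2 mm, so it no longer rocks. Now I retreat and check the result.

Run:
```python
from h import *
k=[.5497,-.0221]
movel([*k,.2],feed=.2); movel([.48,-.16,.28],feed=.2); move_pose([.30,-.40,.3],[np.pi,0,1.0])
print(get_obs()["time_s"])
a=grab_frame("top")[110:300,190:410];cv2.imwrite("pics/t5.png",cv2.resize(a[:,:,::-1],None,fx=3,fy=3))
c=calibration("top");m,cs=oranges(grab_frame("top"))
```

```text
26.875
```

View pics/t5.png

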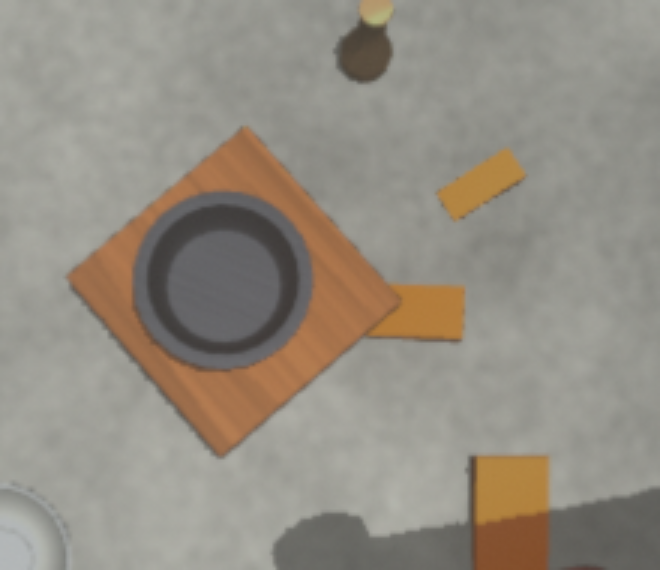

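The final view shows the wedge tail at (464,285–340), centred under the right corner. The stand and mortar are unmoved, and nothing else on the bench is disturbed.

```bash
python3 -c "
from workcell import *
print(job_done())"
```

```text
the job is handed in; nothing more can be done
None
```

The wedge now fills the gap under the worn foot, the stand held still (0.2 mm) under a press of about 13.5 N for over a second, and I handed the job in at about 27 s.

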